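# Index a cylinder head on its turntable stand and pin it with the R-clip

## Task

Turn the head on the indexing stand clockwise (seen from above) by the black bar knob on top, feeling for the hidden notch, and leave it where the sprung index plunger drops fully home. Then take the R-clip from the wooden rack and push it straight down through the plunger's cross-hole, bent leg over the outside of the shaft, until it is fully home. Leave the other things on the bench where they are.

Things in the scene. Friction and masses are not known exactly. Their poses are not given: they have to be found in the camera images.
- stand: Fixed grey indexing stand. Origin on the turntable's upright axis at bench height, z up. Round base 204 mm across, turntable 172 mm across, 76 mm up. A low arm (64 mm wide, 14 mm high) runs out along -y to 220 mm; above it the index plunger lies along -y, axis 60 mm up: a barrel (31 mm thick) to 148 mm from the turntable axis, then bare shaft, a clevis of two lugs and a black pull-knob.
- head_top (a point): Middle of the top of the finned aluminium cylinder head clamped on the turntable, on its axis, 146 mm up. The head is 104 x 96 mm, 70 mm tall; four studs, 57 mm from the axis, stand up to 170 mm. It turns with the knob.
- knob_grip (a point): Centre of the black bar knob above the head, on the turntable axis, 195 mm above the bench. The bar is 64 mm long (along x), 22 mm thick (along y: the faces to grip) and 26 mm tall, from 182 to 208 mm up. Knob, head and turntable turn as one.
- turntable (a joint): Turntable angle, rad, about 0 at the start, growing clockwise from above; not to be turned below -0.2. Drag 0.1 N m. The ring below has one hidden V notch, 0.35 to 1.1 rad clockwise of the start. There the torque dips, pulling forward with 0.3 N m over 0.1 rad as the plunger drops in; going on, it rises to 0.6 N m and within 0.1 rad the plunger rides out again (then turn back). Let go in the notch, it stays.
- plunger (a joint): Index plunger's slide, m: about 0.007 while its roller nose runs on the ring's round rim (start), within 0.001 of 0 when fully home in the notch. Sprung inward with 5 to 6 N; it cannot twist.
- pin_hole (a point): Middle of the upright cross-hole in the plunger's 20 mm steel shaft, on its axis, 60 mm up; axes as stand's (shaft along y). With the plunger home it is 185 mm from the turntable axis, under the middle of the clevis slot; else up to 7 mm further out, covered by the outer lug. The hole is 7.5 mm square, right through, its mouth bevelled to 12 mm along x.
- slot_top (a point): Middle of the clevis slot at the height of the lugs' tops, 76 mm up; fixed, axes as stand's. Two steel lugs, each 12 mm thick (y) and 30 mm wide (x), carry the plunger's end; the slot between them is 8 mm wide (y), bevelled to 11 mm at its mouth, open at both sides and down to the arm.
- rack: Fixed wooden tool rack, 140 x 62 mm and 62 mm high, origin under its centre, long side along x: a 16 mm shelf on two end boards, open below. Towards -x a slot in the shelf, 23.5 (x) by 6.5 mm, holds the hanging R-clip; at +x stand a dark punch (12 mm thick, 35 mm from the centre) and a brass drift (55 mm), tops 89 and 79 mm above the bench.
- clip_coil (a point): Centre of the steel R-clip's coil: 23.5 mm across, wound double, 10.5 mm thick (along y: grip it across this). At the start it rests on the rack's top, centre 74 mm up, the legs hanging in the slot; z up, about 34 g. Straight leg: 4.5 mm wire, along -z, on a line 9.5 mm to -x of here, its round tip 66 mm below. Bent leg: on +x, sprung, reaches 52 mm below, within the coil's width.
- clip_leg (a point): Point on the straight leg's line, 28 mm below the coil's centre; axes as clip_coil. It lies at the middle of the cross-hole when the clip is home: the clip's y along the shaft, either way round, the coil all but resting on the lugs' tops. Pushing the bent leg over the shaft takes up to 10 N, then it snaps round it.
- spring0: Bystander: valve spring, black steel, 33 mm across, 46 mm tall, standing. Origin under its centre.
- spring1: Bystander: a second such valve spring. Origin under its centre.
- spring2: Bystander: a third such valve spring. Origin under its centre.
- shims: Bystander: low pile of four round valve shims, 30 mm across, 14 mm tall. Origin under its centre.
- caliper: Bystander: digital caliper lying flat, 230 mm long, 14 mm high. Origin under its centre.
- socket: Bystander: deep socket standing on end, 26 mm across, 60 mm tall. Origin under its centre.
- spray: Bystander: spray can, 58 mm across, 190 mm tall. Origin under its centre.

How it is judged:
On the way:
1. the index plunger has dropped home in the notch (value of joint plunger below 0.0025 m and value of joint turntable above 0.2 rad), for 0.3 s.
At the end, for the whole second after the job is handed in: The plunger is within 3 mm of home in the notch, the R-clip stands upright (within 14 degrees) in its cross-hole within 5 mm of fully home, and the turntable is at rest (value of joint plunger below 0.003 m and distance between clip_leg and pin_hole below 0.005 m and angle between clip_leg's own z axis and vertical below 0.25 rad and velocity of joint turntable between -0.05 and 0.05 rad/s); the robot touches nothing.
It fails at once if the turntable is turned back anticlockwise, more than 0.2 rad below zero (value of joint turntable below -0.2 rad).
It fails at once if a bystander on the bench is moved more than 3 cm (distance of any of spring0, spring1, spring2, shims, caliper, socket, spray from where it was at the start of the episode above 0.03 m).
It also fails if it takes over 69 s, if anything falls off the work surface, if the arm or the gripper's body presses on something with over 40 N, if the wrist force passes 120 N, or if a joint passes its speed limit or range.

## Robot

A 6-joint arm with a two-finger parallel gripper is mounted at the origin on the work surface. World frame = base frame: x ahead of the robot, y to its left, z up, the work surface at z = 0. Lengths are in m, angles in rad, forces in N, time in s.
With the tool pointing down it reaches from about 0.15 to 0.775 m from the base axis. Payload 6.1 kg.
Tool frame: the origin (TCP) lies at the very end of the fingers, on their centre line; the grasp point (between the pads) lies 19 mm behind it; z points along the fingers, y is the line along which they close (so a half turn about z gives the same grasp; the last joint's range is limited). The gripper opens to 85 mm and grips with 20 to 120 N. Pads are 22 mm wide; open, the fingers measure 114 mm over their backs; the gripper's body (76 mm by 85 mm) begins 54 mm behind the grasp point. The pads swing forward as they close: fully open they stand 13 mm farther back than shut.
Start: joints at [-1.345, 0.126, -0.04, 1.405, 0, 1.571], TCP at [0.118, -0.512, 0.206] pointing down, gripper open.
Joint ranges: [-2.72, 2.72], [-0.95, 1.95], [-1.27, 1.35], [-1.78, 2.02], [-1.46, 1.47], [-3.14, 3.14]. Speed limits (rad/s): [2.39, 2.39, 3.01, 3.14, 3.14, 3.14].

## Interface

Orientations are given as a rotation vector (axis times angle).
In Python, from workcell import arm, viewer gives the robot as it stands. The module is installed in compiled form; this text tells all that it offers.
- The arm moves only by the tool step_arm, never from a script. Its argument "deltas" is a list of rows, each a list of 6 numbers: the shift along the world's x, y, z each as a share of 5 cm, from -1 to 1, then the turn, a rotation vector about the world's x, y, z each as a share of 0.08 rad, from -1 to 1. A call has 1 to 8 rows; each row shifts and turns the commanded pose from where the row before left it; what a row does not reach is not made up. A row lasts 1/8 s, in which the tool goes at most 62.5 mm and 10.7 degrees, less where a joint would pass 70% of its speed; a pose out of reach is approached as far as the arm can. A call with a number of a shift or a turn outside -1 to 1 is refused whole. A call with a gripper value outside its range is refused whole. "gripper" is the closure, from 0 (fully open) to 1 (shut), set as the call begins (left out, the last holds). The fingers move at their own pace and stop on an object; the grip force is fixed at half the most. Time passes only in rows, so rows that do not move let the fingers close. It gives the time, the measured TCP pose, the force, the opening and the grip force at its end, in the units of the state.
- arm.state(): the state, without advancing time (a new reading comes with each control period).
- viewer.get_image(name): name is "scene" or "top" or "wrist"; returns a dict with "image" (420x560x3 uint8, red, green, blue), "K" (3x3 intrinsics, pixels), "extrinsics" (4x4, takes a point from camera to world coordinates). Camera axes: x right, y up, looking along -z (the intrinsics and any distortion apply to the point x, -y, -z); pixel columns grow to the right and rows downward; lengths in m; the calibration is good to about 2 mm. A picture is of the moment at which its call begins. There is no depth.
- arm.hand_in(): hands the job in; it is judged then, once.
The state is a dict: "clock": time; "joint_pos": joint angles; "joint_vel": joint speeds; "joint_efforts": joint torques, N m; "position": TCP position; "tool_rot": TCP orientation; "ft_force": force on the tool from outside, world axes, zero at the start; "wrist_torque": the same for the moment, N m; "width": opening from 0.0 (shut) to 1.0 (fully open); "grasp_force": force on a finger pad.
Only numpy, scipy, OpenCV 4.12 (cv2) and the standard library are available. Lean on these libraries where they do the work, as an engineer would, in place of code of your own. Each camera call takes 0.05 s, during which the arm holds its last target. There are 200 camera calls.

## Working session

There is one attempt and no reset: what is moved stays moved. The work goes in short steps, Python scripts to look and compute and a tool call to move; the robot and the scene stay as the last step left them, time stands still between calls to the robot, and variables do not carry over. Pictures are saved under pics/ and viewed, at most 10 in all, crops included, and the job is handed in when it is done.

Besides the shell and the picture viewer there is one more tool, called by a JSON object that holds its "name" and its "arguments", one argument or row to a line. step_arm: Moves the arm, as the interface text tells. Its arguments: {"type":"object","properties":{"deltas":{"type":"array","items":{"type":"array","items":{"type":"number","minimum":-1,"maximum":1}}},"gripper":{"type":"number"}},"required":["deltas"]}

```bash
mkdir -p pics; cat > h.py <<'E'
import numpy as np, cv2
from workcell import arm, viewer
def grab(n,save=None):
    d=viewer.get_image(n)
    if save: cv2.imwrite('pics/'+save+'.png',d['image'][:,:,::-1])
    return d
def ray(d,u,v):
    K=np.array(d['K']);E=np.array(d['extrinsics'])
    c=np.linalg.inv(K)@[u,v,1]; w=E[:3,:3]@[c[0],-c[1],-c[2]]
    return E[:3,3],w/np.linalg.norm(w)
def onz(d,u,v,z):
    o,w=ray(d,u,v); return o+w*(z-o[2])/w[2]
def proj(d,p):
    K=np.array(d['K']);E=np.array(d['extrinsics'])
    c=E[:3,:3].T@(np.array(p)-E[:3,3]); q=K@[c[0],-c[1],-c[2]]; return q[:2]/q[2]
E
python3 - <<'E'
from h import *
import pickle
ds={n:grab(n,n+'0') for n in('scene','top')}
pickle.dump(ds,open('d0.pkl','wb'))
for n in ds: print(n,np.round(ds[n]['extrinsics'],3).tolist(),np.round(ds[n]['K'],1).tolist())
print(arm.state())
E
```

```text
scene [[-0.888, -0.381, 0.257, 0.857], [0.46, -0.732, 0.503, 0.448], [-0.003, 0.565, 0.825, 1.084], [0.0, 0.0, 0.0, 1.0]] [[456.4, 0.0, 280.7], [0.0, 456.4, 209.7], [0.0, 0.0, 1.0]]
top [[0.017, 0.996, -0.084, 0.488], [-1.0, 0.015, -0.018, -0.109], [-0.017, 0.085, 0.996, 0.996], [0.0, 0.0, 0.0, 1.0]] [[397.7, 0.0, 283.2], [0.0, 397.7, 213.4], [0.0, 0.0, 1.0]]
{'clock': 0.1, 'joint_pos': array([-1.34501075e+00,  1.26340060e-01, -4.04959086e-02,  1.40539814e+00,
        5.29633717e-06,  1.57079477e+00]), 'joint_vel': array([ 1.89054350e-06, -2.25070859e-03,  8.40788624e-04,  1.72610060e-03,
        2.96556587e-04,  1.90857563e-05]), 'joint_efforts': array([ 1.61247255e-03, -4.36899734e+01,  3.53609669e+01,  1.35585875e-02,
       -5.84185295e-05,  9.63801540e-06]), 'position': array([ 0.11744554, -0.51128711,  0.20570076]), 'tool_rot': array([-3.12017404e+00, -3.53751706e-01,  2.46042957e-04]), 'ft_force': array([ 0.13342781, -0.00780525,  0.5177445 ]), 'wrist_torque': array([0.01953527, 0.01678827, 0.02261903]), 'grasp_force': 0.0, 'width': 0.9994779740212565}
```

View pics/scene0.png

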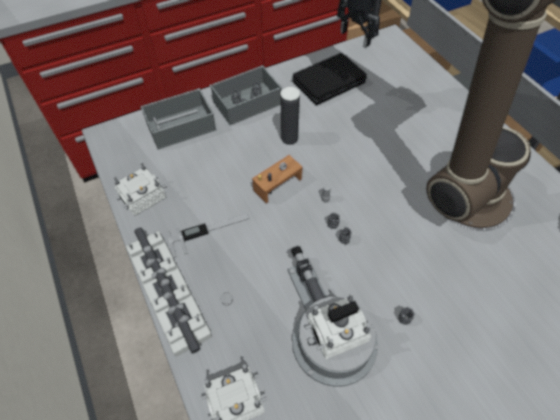

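View pics/top0.png

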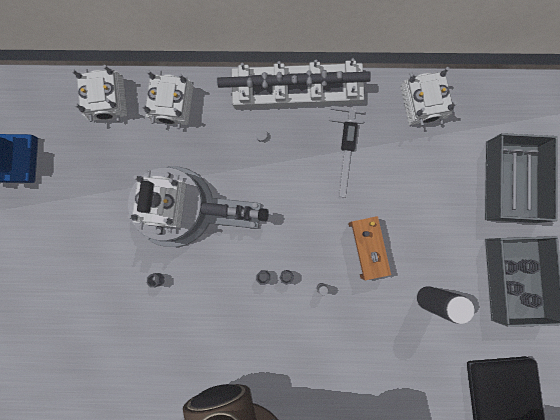

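The scene view shows the stand at about (335,335) and the rack at (278,177). In the top view the stand base is at (172,205), the knob at (147,197), the plunger runs to (265,214), and the rack is at (371,248) with the clip at (375,257). I'll zoom in next.

```bash
python3 - <<'E'
import cv2,numpy as np
t=cv2.imread('pics/top0.png');s=cv2.imread('pics/scene0.png')
f=lambda i,x,y,w,h,k:cv2.resize(i[y:y+h,x:x+w],None,fx=k,fy=k,interpolation=cv2.INTER_CUBIC)
a=f(t,120,155,160,100,5) # 800x500... 
a=f(t,125,160,150,90,4)  # 600x360
b=f(t,340,210,60,75,4) # 240x300 
c=f(s,285,240,100,140,4)[:, :] 
out=np.zeros((600,800,3),np.uint8)
a=f(t,125,160,150,90,3.6);out[:324,:540]=a
b=f(t,343,208,60,80,4);out[:320,550:790]=b
c=f(s,280,240,110,76,3.5);out[330:596,:385]=c
d=f(s,245,150,65,55,4.5);out[330:578,400:693]=d[:248,:293]
cv2.imwrite('pics/z.png',out)
E
```

```text
Traceback (most recent call last):
ValueError: could not broadcast input array from shape (248,292,3) into shape (248,293,3)
```

```bash
python3 - <<'E'
import cv2,numpy as np
t=cv2.imread('pics/top0.png');s=cv2.imread('pics/scene0.png')
out=np.zeros((600,800,3),np.uint8)
def f(i,x,y,w,h,k,X,Y):
    c=cv2.resize(i[y:y+h,x:x+w],None,fx=k,fy=k,interpolation=cv2.INTER_CUBIC); out[Y:Y+c.shape[0],X:X+c.shape[1]]=c
f(t,125,160,150,90,3.6,0,0);f(t,343,208,60,80,4,550,0)
f(s,280,240,110,76,3.5,0,330);f(s,245,150,65,55,4,400,330)
cv2.imwrite('pics/z.png',out)
E
```

```text
(no output)
```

View pics/z.png

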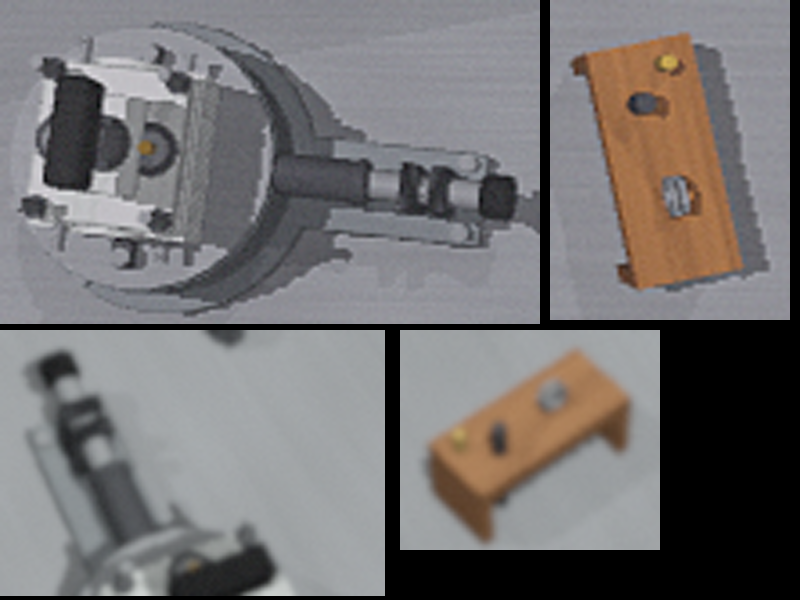

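Crop coordinates (sheet pixels): knob bar centre is about (73,132), shaft line runs from (280,172) to (498,196), slot is between the lugs at about (425,188), rack top corners are (690,33), (582,52), (640,290), (742,270), and the coil is at (678,197). Next I compute poses.

```bash
python3 - <<'E'
from h import *
import pickle
ds=pickle.load(open('d0.pkl','rb'));t=ds['top'];s=ds['scene']
def blob(d,x,y,w,h,th):
    g=d['image'][y:y+h,x:x+w].max(2)
    n,l,st,c=cv2.connectedComponentsWithStats((g<th).astype('u1'))
    i=1+np.argmax(st[1:,4]); m=(l==i).astype('u1')
    (r)=cv2.minAreaRect(cv2.findContours(m,0,2)[0][0]); return st[i],c[i]+[x,y],r
for th in(45,60): print('knobtop',th,blob(t,132,172,26,45,th)); print('knobscene',th,blob(s,322,294,45,35,th))
A=lambda x,y:onz(t,125+x/3.6,160+y/3.6,.06)
B=lambda x,y,z:onz(t,343+(x-550)/4,208+y/4,z)
p,q=A(385,187),A(465,195)
print('shaft',p,q,'end',A(498,196),'slot',onz(t,125+425/3.6,160+188/3.6,.07))
b,_=None,None
print('knob',onz(t,*blob(t,132,172,26,45,60)[1],.195))
for c in[(690,33),(582,52),(640,290),(742,270)]:print('rack',B(*c,.062))
print('coil',B(678,197,.076)); print('scene coil',onz(s,245+152/4,150+(397-330)/4,.074))
print('scene slot',onz(s,280+82/3.5,240+(420-330)/3.5,.072))
print('base', 0)
E
```

```text
knobtop 45 (array([16, 10,  5, 15, 36], dtype=int32), array([150.5       , 188.19444444]), ((18.0, 17.0), (14.0, 4.0), 90.0))
knobscene 45 (array([  7,   9,  28,  19, 285], dtype=int32), array([342.16842105, 311.81403509]), ((20.398014068603516, 17.283287048339844), (11.177172660827637, 28.262279510498047), 64.79887390136719))
knobtop 60 (array([  5,   6,  17,  35, 347], dtype=int32), array([145.38904899, 196.08069164]), ((13.539999961853027, 23.220001220703125), (13.859293937683105, 33.09259796142578), 8.13010311126709))
knobscene 60 (array([  6,   8,  30,  20, 330], dtype=int32), array([342.22727273, 311.64242424]), ((20.897808074951172, 17.718978881835938), (12.729928016662598, 29.731645584106445), 70.01689147949219))
shaft [0.56896355 0.02920743 0.06      ] [ 0.56450213 -0.0236086   0.06      ] end [ 0.56418031 -0.04531979  0.06      ] slot [0.56784878 0.0016336  0.07      ]
knob [0.58705702 0.18719462 0.195     ]
rack [ 0.56395262 -0.3148568   0.062     ]
rack [ 0.55178376 -0.25170459  0.062     ]
rack [ 0.41421632 -0.28554233  0.062     ]
rack [ 0.42675297 -0.3444088   0.062     ]
coil [ 0.46844835 -0.30462638  0.076     ]
scene coil [ 0.46735524 -0.29757362  0.074     ]
scene slot [0.56860493 0.00616007 0.072     ]
base 0
```

Poses so far: knob axis at about (0.587, 0.187), slot at about (0.568, 0.004), so stand yaw is about -0.105. Rack yaw is about 0.228 and the coil is near (0.468, -0.303). I'll lift first, turning the tool.

{"name": "step_arm", "arguments": {
  "deltas": [
    [0, 0, 1, 0, 0, 1],
    [0, 0, 1, 0, 0, 1],
    [0.3, 0.5, 0.3, 0, 0, 1],
    [0.67, 1, 0, 0, 0, 1],
    [0.67, 1, 0, 0, 0, 1],
    [0.67, 1, 0, 0, 0, 1],
    [0.67, 1, 0, 0, 0, 1],
    [0.67, 1, 0, 0, 0, 1]
  ],
  "gripper": 0
}}

```text
clock: 1.1
position: [0.3006, -0.2349, 0.3212]
tool_rot: [-2.85, -1.321, -0.0]
ft_force: [1.2, -1.0, 0.6]
width: 0.995
grasp_force: 0.0
```

```bash
python3 -c "
from h import *
s=arm.state();print(s['joint_pos'],s['position'])"
```

```text
[-6.63469308e-01 -1.15793095e-01 -2.91813779e-02  1.65738573e+00
  4.82944506e-05  1.61030518e+00] [ 0.30055877 -0.23492082  0.32119306]
```

{"name": "step_arm", "arguments": {
  "deltas": [
    [0.63, 0.95, 0, 0, 0, 1],
    [0.63, 0.95, 0, 0, 0, 1],
    [0.63, 0.95, 0, 0, 0, 1],
    [0.63, 0.95, 0, 0, 0, 1],
    [0.63, 0.95, 0, 0, 0, 1],
    [0.63, 0.95, 0, 0, 0, 1],
    [0.63, 0.95, 0, 0, 0, 1],
    [0.63, 0.95, 0, 0, 0, 1]
  ]
}}

```text
clock: 2.1
position: [0.5527, 0.1451, 0.321]
tool_rot: [-2.289, -2.151, 0.001]
ft_force: [0.4, -1.6, 0.2]
width: 1.001
grasp_force: 0.0
```

{"name": "step_arm", "arguments": {
  "deltas": [
    [0.5, 0.5, 0, 0, 0, 1],
    [0, 0, 0, 0, 0, 1],
    [0, 0, 0, 0, 0, 1],
    [0, 0, 0, 0, 0, 1],
    [0, 0, 0, 0, 0, 1],
    [0, 0, 0, 0, 0, 1],
    [0, 0, 0, 0, 0, 1],
    [0, 0, 0, 0, 0, 1]
  ]
}}

```text
clock: 3.1
position: [0.5769, 0.1683, 0.3208]
tool_rot: [-1.496, -2.761, 0.001]
ft_force: [0.4, -0.2, 0.7]
width: 1.0
grasp_force: 0.0
```

{"name": "step_arm", "arguments": {
  "deltas": [
    [0, 0, 0, 0, 0, 1],
    [0, 0, 0, 0, 0, 1],
    [0, 0, 0, 0, 0, 1],
    [0, 0, 0, 0, 0, 1],
    [0, 0, 0, 0, 0, 1],
    [0, 0, 0, 0, 0, 1],
    [0, 0, 0, 0, 0, 1],
    [0, 0, 0, 0, 0, 1]
  ]
}}

```text
clock: 4.1
position: [0.5769, 0.1683, 0.3208]
tool_rot: [-0.552, -3.092, 0.001]
ft_force: [0.9, 0.4, -0.1]
width: 1.0
grasp_force: 0.0
```

{"name": "step_arm", "arguments": {
  "deltas": [
    [0, 0, 0, 0, 0, 1],
    [0, 0, 0, 0, 0, 1],
    [0, 0, 0, 0, 0, 1],
    [0, 0, 0, 0, 0, 0]
  ]
}}

```text
clock: 4.6
position: [0.577, 0.1683, 0.3209]
tool_rot: [-0.183, -3.135, 0.0]
ft_force: [0.0, 1.0, 0.1]
width: 0.998
grasp_force: 0.0
```

```bash
cat >> h.py <<'E'
from scipy.spatial.transform import Rotation as R
def tool():
    s=arm.state(); M=R.from_rotvec(s['tool_rot']).as_matrix()
    print('pos',np.round(s['position'],4),'yaw y',round(float(np.arctan2(M[1,1],M[0,1])),3),'z',np.round(M[:,2],3),'j',np.round(s['joint_pos'],2),'F',np.round(s['ft_force'],1),'T',np.round(s['wrist_torque'],2))
E
python3 - <<'E'
from h import *
import pickle
tool(); w=grab('wrist','w1'); pickle.dump(w,open('w1.pkl','wb')); print(np.round(w['extrinsics'],3),w['K'])
E
```

```text
pos [0.577  0.1683 0.3209] yaw y 1.454 z [-0.001 -0.    -1.   ] j [0.28 0.32 0.45 1.71 0.   0.4 ] F [0.  1.  0.1] T [-0.01  0.1  -0.01]
[[ 0.117 -0.955 -0.272  0.508]
 [ 0.993  0.112  0.032  0.177]
 [-0.    -0.273  0.962  0.488]
 [ 0.     0.     0.     1.   ]] [[320.69894235   0.         278.84493582]
 [  0.         320.69894235 211.59781094]
 [  0.           0.           1.        ]]
```

View pics/w1.png

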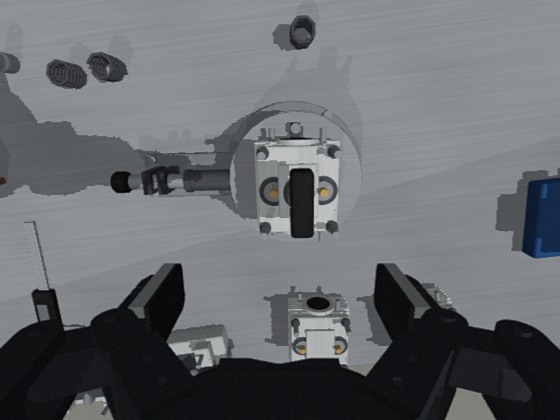

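In the wrist view the knob bar's silhouette centre is about (302,203) and it runs nearly vertical. The plunger is on the left, with its pull-knob at (121,182) and lugs at about (160,180).

```bash
python3 - <<'E'
from h import *
import pickle
w=pickle.load(open('w1.pkl','rb'))
g=w['image'][160:245,280:325].max(2); m=(g<45).astype('u1')
n,l,st,c=cv2.connectedComponentsWithStats(m);i=1+np.argmax(st[1:,4]);print(st[i],c[i])
r=cv2.minAreaRect(cv2.findContours((l==i).astype('u1'),0,2)[0][0]);print(r)
x,y,ww,h=st[i][:4]
for u,v in[(280+r[0][0],160+r[0][1]),(280+c[i][0],160+c[i][1])]:
  print('knob',onz(w,u,v,.195))
g=onz(w,302,170,.208)-onz(w,302,236,.208);print(g)
for u,v in [(200,181),(220,180),(121,182)]: print('sh',onz(w,u,v,.06))
E
python3 -c "
import cv2
i=cv2.imread('pics/w1.png');cv2.imwrite('pics/w1z.png',cv2.resize(i[145:250,100:360],None,fx=3,fy=3,interpolation=2))"
```

```text
[   8    9   26   69 1565] [21.26964856 42.18658147]
((20.5, 43.0), (68.0, 25.0), 90.0)
knob [0.58501147 0.18830124 0.195     ]
knob [0.58430944 0.18909889 0.195     ]
[-0.06110028  0.00596409  0.        ]
sh [0.5740111  0.06181048 0.06      ]
sh [0.57581671 0.08886631 0.06      ]
sh [ 0.56288932 -0.0445067   0.06      ]
```

View pics/w1z.png

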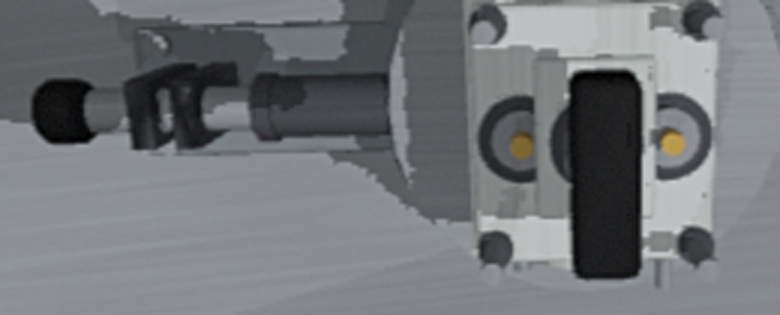

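The crop shows the bar exactly aligned with the tool. Knob axis is at (0.585, 0.1885), so I go down and grip it.

{"name": "step_arm", "arguments": {
  "deltas": [
    [0.16, 0.4, 0, 0, 0, 0],
    [0, 0, -0.8, 0, 0, 0],
    [0, 0, -0.8, 0, 0, 0],
    [0, 0, -0.6, 0, 0, 0],
    [0, 0, -0.4, 0, 0, 0],
    [0, 0, -0.26, 0, 0, 0],
    [0, 0, 0, 0, 0, 0]
  ]
}}

```text
clock: 5.52
position: [0.5846, 0.1882, 0.1776]
tool_rot: [-0.183, -3.135, 0.001]
ft_force: [-0.7, -1.1, -0.0]
width: 1.002
grasp_force: 0.0
```

{"name": "step_arm", "arguments": {
  "deltas": [
    [0, 0, 0, 0, 0, 0],
    [0, 0, 0, 0, 0, 0],
    [0, 0, 0, 0, 0, 0],
    [0, 0, 0, 0, 0, 0],
    [0, 0, 0, 0, 0, 0],
    [0, 0, 0, 0, 0, 0]
  ],
  "gripper": 0.9
}}

```text
clock: 6.28
position: [0.5853, 0.1885, 0.1792]
tool_rot: [0.181, 3.135, 0.001]
ft_force: [-1.7, 0.5, 5.0]
width: 0.231
grasp_force: 58.9
```

```bash
python3 -c "
from h import *
tool()"
```

```text
pos [0.5853 0.1885 0.1792] yaw y 1.455 z [ 0.001  0.001 -1.   ] j [0.31 0.3  0.12 1.39 0.   0.43] F [-1.7  0.5  5. ] T [0.05 0.14 0.07]
```

```bash
cat > t.py <<'E'
from h import *
s=arm.state();M=R.from_rotvec(s['tool_rot']).as_matrix()
print(round(1.455-float(np.arctan2(M[1,1],M[0,1])),3),'T',np.round(s['wrist_torque'],3),'j6eff',round(float(s['joint_efforts'][5]),3))
E
python3 t.py
```

```text
-0.0 T [0.047 0.135 0.067] j6eff 0.108
```

{"name": "step_arm", "arguments": {
  "deltas": [
    [0, 0, 0, 0, 0, -0.5],
    [0, 0, 0, 0, 0, -0.8],
    [0, 0, 0, 0, 0, -0.8],
    [0, 0, 0, 0, 0, -0.8],
    [0, 0, 0, 0, 0, -0.6]
  ]
}}

```text
clock: 6.9
position: [0.5852, 0.1884, 0.1792]
tool_rot: [0.619, 3.079, 0.001]
ft_force: [-0.7, -0.2, 5.6]
width: 0.231
grasp_force: 59.0
```

```bash
python3 t.py
```

```text
0.281 T [-0.086  0.222  0.298] j6eff -0.09
```

{"name": "step_arm", "arguments": {
  "deltas": [
    [0, 0, 0, 0, 0, -0.5]
  ]
}}

```text
clock: 7.02
position: [0.5852, 0.1883, 0.1792]
tool_rot: [0.68, 3.066, 0.001]
ft_force: [-1.4, 0.2, 5.4]
width: 0.223
grasp_force: 59.0
```

```bash
python3 t.py
```

```text
0.321 T [-0.127  0.155  0.282] j6eff -0.052
```

{"name": "step_arm", "arguments": {
  "deltas": [
    [0, 0, 0, 0, 0, -0.5]
  ]
}}

```text
clock: 7.15
position: [0.5852, 0.1883, 0.1792]
tool_rot: [0.742, 3.052, 0.001]
ft_force: [-0.9, -1.1, 4.7]
width: 0.223
grasp_force: 59.0
```

```bash
python3 t.py
```

```text
0.361 T [-0.123  0.213  0.258] j6eff -0.105
```

{"name": "step_arm", "arguments": {
  "deltas": [
    [0, 0, 0, 0, 0, -0.5]
  ]
}}

```text
clock: 7.28
position: [0.5852, 0.1883, 0.1792]
tool_rot: [0.803, 3.036, 0.001]
ft_force: [-0.9, -0.1, 6.0]
width: 0.225
grasp_force: 59.0
```

```bash
python3 t.py
```

```text
0.401 T [-0.075  0.21   0.268] j6eff -0.084
```

{"name": "step_arm", "arguments": {
  "deltas": [
    [0, 0, 0, 0, 0, -0.5]
  ]
}}

```text
clock: 7.4
position: [0.5852, 0.1882, 0.1792]
tool_rot: [0.863, 3.02, 0.0]
ft_force: [-0.8, -0.5, 5.5]
width: 0.225
grasp_force: 59.0
```

```bash
python3 t.py
```

```text
0.441 T [-0.103  0.175  0.288] j6eff -0.067
```

{"name": "step_arm", "arguments": {
  "deltas": [
    [0, 0, 0, 0, 0, -0.5]
  ]
}}

```text
clock: 7.52
position: [0.5852, 0.1882, 0.1792]
tool_rot: [0.923, 3.002, 0.0]
ft_force: [-1.5, -1.5, 5.9]
width: 0.228
grasp_force: 59.0
```

```bash
python3 t.py
```

```text
0.481 T [-0.157  0.197  0.27 ] j6eff -0.107
```

{"name": "step_arm", "arguments": {
  "deltas": [
    [0, 0, 0, 0, 0, -0.5]
  ]
}}

```text
clock: 7.65
position: [0.5852, 0.1882, 0.1792]
tool_rot: [0.983, 2.983, 0.0]
ft_force: [-0.8, -0.6, 5.9]
width: 0.23
grasp_force: 59.0
```

```bash
python3 t.py
```

```text
0.521 T [-0.119  0.266  0.187] j6eff -0.087
```

{"name": "step_arm", "arguments": {
  "deltas": [
    [0, 0, 0, 0, 0, -0.5]
  ]
}}

```text
clock: 7.78
position: [0.5852, 0.1882, 0.1792]
tool_rot: [1.043, 2.962, 0.0]
ft_force: [-1.1, -1.8, 5.4]
width: 0.226
grasp_force: 59.0
```

```bash
python3 t.py
```

```text
0.561 T [-0.189  0.304  0.224] j6eff -0.067
```

{"name": "step_arm", "arguments": {
  "deltas": [
    [0, 0, 0, 0, 0, -0.5]
  ]
}}

```text
clock: 7.9
position: [0.5851, 0.1882, 0.1792]
tool_rot: [1.102, 2.941, 0.0]
ft_force: [-1.7, -1.7, 5.3]
width: 0.227
grasp_force: 59.0
```

```bash
python3 t.py
```

```text
0.601 T [-0.193  0.305  0.246] j6eff -0.107
```

{"name": "step_arm", "arguments": {
  "deltas": [
    [0, 0, 0, 0, 0, -0.5]
  ]
}}

```text
clock: 8.02
position: [0.5851, 0.1881, 0.1791]
tool_rot: [1.16, 2.918, 0.0]
ft_force: [-1.7, -0.9, 6.3]
width: 0.228
grasp_force: 59.0
```

```bash
python3 t.py
```

```text
0.641 T [-0.206  0.297  0.249] j6eff -0.089
```

{"name": "step_arm", "arguments": {
  "deltas": [
    [0, 0, 0, 0, 0, -0.5]
  ]
}}

```text
clock: 8.15
position: [0.5851, 0.1881, 0.1792]
tool_rot: [1.219, 2.895, 0.0]
ft_force: [-1.7, -1.5, 5.8]
width: 0.226
grasp_force: 59.1
```

```bash
python3 t.py
```

```text
0.681 T [-0.256  0.235  0.305] j6eff -0.069
```

{"name": "step_arm", "arguments": {
  "deltas": [
    [0, 0, 0, 0, 0, -0.5]
  ]
}}

```text
clock: 8.28
position: [0.5851, 0.1881, 0.1792]
tool_rot: [1.276, 2.87, 0.0]
ft_force: [-2.1, -1.1, 6.3]
width: 0.225
grasp_force: 59.0
```

```bash
python3 t.py
```

```text
0.721 T [-0.235  0.324  0.236] j6eff -0.103
```

{"name": "step_arm", "arguments": {
  "deltas": [
    [0, 0, 0, 0, 0, -0.5]
  ]
}}

```text
clock: 8.4
position: [0.5851, 0.1881, 0.1792]
tool_rot: [1.333, 2.844, 0.0]
ft_force: [-1.3, -0.8, 5.4]
width: 0.228
grasp_force: 59.0
```

```bash
python3 t.py
```

```text
0.761 T [-0.189  0.318  0.245] j6eff -0.092
```

{"name": "step_arm", "arguments": {
  "deltas": [
    [0, 0, 0, 0, 0, -0.5]
  ]
}}

```text
clock: 8.52
position: [0.5851, 0.1881, 0.1792]
tool_rot: [1.39, 2.816, 0.0]
ft_force: [-1.1, -0.5, 6.2]
width: 0.231
grasp_force: 59.1
```

```bash
python3 t.py
```

```text
0.801 T [-0.273  0.351  0.281] j6eff -0.072
```

{"name": "step_arm", "arguments": {
  "deltas": [
    [0, 0, 0, 0, 0, -0.5]
  ]
}}

```text
clock: 8.65
position: [0.585, 0.188, 0.1791]
tool_rot: [1.446, 2.788, -0.0]
ft_force: [-2.1, -1.2, 6.9]
width: 0.232
grasp_force: 58.9
```

```bash
python3 t.py
```

```text
0.841 T [-0.207  0.328  0.144] j6eff -0.204
```

{"name": "step_arm", "arguments": {
  "deltas": [
    [0, 0, 0, 0, 0, -0.5]
  ]
}}

```text
clock: 8.78
position: [0.585, 0.188, 0.1791]
tool_rot: [1.503, 2.758, 0.0]
ft_force: [-1.7, -1.3, 6.6]
width: 0.223
grasp_force: 58.9
```

```bash
python3 t.py
```

```text
0.882 T [-0.285  0.373 -0.103] j6eff -0.464
```

{"name": "step_arm", "arguments": {
  "deltas": [
    [0, 0, 0, 0, 0, -0.5]
  ]
}}

```text
clock: 8.9
position: [0.5849, 0.188, 0.1792]
tool_rot: [1.557, 2.728, -0.0]
ft_force: [-2.1, -0.8, 6.5]
width: 0.227
grasp_force: 58.9
```

```bash
python3 t.py
```

```text
0.922 T [-0.196  0.391 -0.041] j6eff -0.413
```

{"name": "step_arm", "arguments": {
  "deltas": [
    [0, 0, 0, 0, 0, -0.2]
  ]
}}

```text
clock: 9.02
position: [0.585, 0.188, 0.1792]
tool_rot: [1.578, 2.716, -0.0]
ft_force: [-1.3, -1.6, 6.2]
width: 0.221
grasp_force: 59.0
```

```bash
python3 t.py
```

```text
0.937 T [-0.255  0.393  0.14 ] j6eff 0.078
```

{"name": "step_arm", "arguments": {
  "deltas": [
    [0, 0, 0, 0, 0, -0.15],
    [0, 0, 0, 0, 0, 0]
  ]
}}

```text
clock: 9.28
position: [0.585, 0.188, 0.1792]
tool_rot: [1.593, 2.707, -0.0]
ft_force: [-2.7, -1.8, 5.3]
width: 0.227
grasp_force: 59.1
```

```bash
python3 t.py
```

```text
0.948 T [-0.325  0.355  0.268] j6eff 0.276
```

Torque dipped from 0.84 and rises past about 0.935, so that is the notch bottom. I'll ease back a touch, release and rise.

{"name": "step_arm", "arguments": {
  "deltas": [
    [0, 0, 0, 0, 0, 0.12],
    [0, 0, 0, 0, 0, 0],
    [0, 0, 0, 0, 0, 0]
  ]
}}

```text
clock: 9.65
position: [0.585, 0.188, 0.1792]
tool_rot: [1.58, 2.714, -0.0]
ft_force: [-3.1, -0.1, 6.6]
width: 0.23
grasp_force: 59.0
```

```bash
python3 t.py
```

```text
0.938 T [-0.329  0.438  0.109] j6eff 0.114
```

{"name": "step_arm", "arguments": {
  "deltas": [
    [0, 0, 0, 0, 0, 0],
    [0, 0, 0, 0, 0, 0],
    [0, 0, 0, 0, 0, 0],
    [0, 0, 0, 0, 0, 0],
    [0, 0, 0.5, 0, 0, 0],
    [0, 0, 0.8, 0, 0, 0],
    [0, 0, 0.8, 0, 0, 0],
    [0, 0, 0.5, 0, 0, 0]
  ],
  "gripper": 0
}}

```text
clock: 10.65
position: [0.5853, 0.1884, 0.3106]
tool_rot: [1.58, 2.714, 0.003]
ft_force: [-0.4, 0.0, 0.6]
width: 1.0
grasp_force: 0.0
```

{"name": "step_arm", "arguments": {
  "deltas": [
    [-0.1, -0.5, 0, 0, 0, 1],
    [-0.1, -0.5, 0, 0, 0, 1],
    [-0.1, -0.5, 0, 0, 0, 1],
    [-0.1, -0.5, 0, 0, 0, 1],
    [-0.1, -0.5, 0, 0, 0, 1],
    [-0.1, -0.4, -0.2, 0, 0, 1],
    [-0.1, -0.4, -0.4, 0, 0, 1],
    [-0.1, -0.4, -0.4, 0, 0, 1]
  ]
}}

```text
clock: 11.65
position: [0.545, 0.0027, 0.258]
tool_rot: [0.642, 3.075, 0.0]
ft_force: [0.1, 0.6, 1.1]
width: 1.002
grasp_force: 0.0
```

{"name": "step_arm", "arguments": {
  "deltas": [
    [0, 0, -0.4, 0, 0, 1],
    [0, 0, -0.4, 0, 0, 1],
    [0, 0, -0.4, 0, 0, 1],
    [0, 0, 0, 0, 0, 0.75],
    [0, 0, 0, 0, 0, 0]
  ]
}}

```text
clock: 12.28
position: [0.5449, 0.0033, 0.1983]
tool_rot: [-0.18, -3.136, 0.0]
ft_force: [0.5, 0.3, 1.1]
width: 0.996
grasp_force: 0.0
```

```bash
python3 - <<'E'
from h import *
import pickle
tool(); w=grab('wrist','w2'); pickle.dump(w,open('w2.pkl','wb'))
E
```

```text
pos [0.5449 0.0033 0.1983] yaw y 1.456 z [-0. -0. -1.] j [ 0.01  0.16 -0.01  1.39 -0.    0.12] F [0.5 0.3 1.1] T [-0.01 -0.01 -0.02]
```

View pics/w2.png

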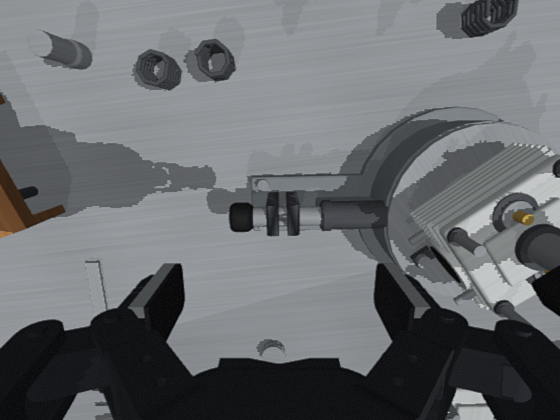

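The slot lies between the lugs at about (284,213), the pull-knob is at (240,217) and the barrel end is at (322,215). One zoom to check the hole and measure.

```bash
python3 - <<'E'
import cv2
i=cv2.imread('pics/w2.png');c=cv2.resize(i[180:245,222:342],None,fx=6.5,fy=6.5,interpolation=2);cv2.imwrite('pics/w2z.png',c)
from h import *
import pickle
w=pickle.load(open('w2.pkl','rb'))
print(onz(w,284,213,.076),onz(w,284,213,.070),onz(w,240,217,.06),onz(w,375,214,.06))
for n,x0 in(('lug',212),):print(w['image'][200:226:4,258:308].max(2))
E
```

```text
[0.5599089  0.00689381 0.076     ] [0.56164678 0.00679505 0.07      ] [ 0.56362399 -0.0372865   0.06      ] [0.57595483 0.09616595 0.06      ]
[[ 93  92  92  90  90  91  92  92  71  39  34  35  35  38  39  42  43  44
   32  32  46  71  78  80  80  79  81  79  54  34  32  33  38  34  38  36
   33  45  48  52  62  78  78  76  79  85  90  90  89  90]
 [ 93  92  92  91  92  91  92  84  53  30  30  30  30  34  31  35  37  40
   33  36  42  70  80  80  80  87  91  84  54  31  32  34  31  32  37  39
   39  39  41  43  38  56  75  88  90  91  91  91  90  90]
 [ 92  94  94  85  77  77  79  72  52  49  68  74  68  60  56  49  46  37
   34  38  61  93 100 100  89  82  87  90  65  35  33  34  40  45  55  59
   68  72  79  68  55  67 100 109 110 107 110 108 108 108]
 [133 132 132 133 135 133 110  85  53  42  58  64  61  56  49  42  39  36
   42  39  81 128 140 147 151 151 131 106  86  54  38  36  35  36  45  51
   58  64  71  63  48  80 129 141 138 137 138 137 138 137]
 [153 152 152 154 154 154 157 131  74  28  48  58  57  50  44  37  35  37
   46  40  40  78  92  89  94 126 141 142 107  54  43  46  40  35  39  44
   52  59  63  53  40  87 143 156 155 154 153 153 154 154]
 [153 153 154 153 153 153 155 158 109  37  35  51  49  42  38  35  36  46
   52  44  49  73  82  76  71  69  67  70  72  49  48  51  47  39  33  34
   42  50  58  46  37  87 140 152 151 149 149 149 149 148]
 [135 136 135 135 135 135 137 139  97  38  34  44  46  35  32  35  43  51
   58  54  67 129 152 156 158 139 111 100  86  50  49  59  51  44  40  31
   35  40  51  40  36  67 101 119 121 120 121 121 120 120]]
```

View pics/w2z.png

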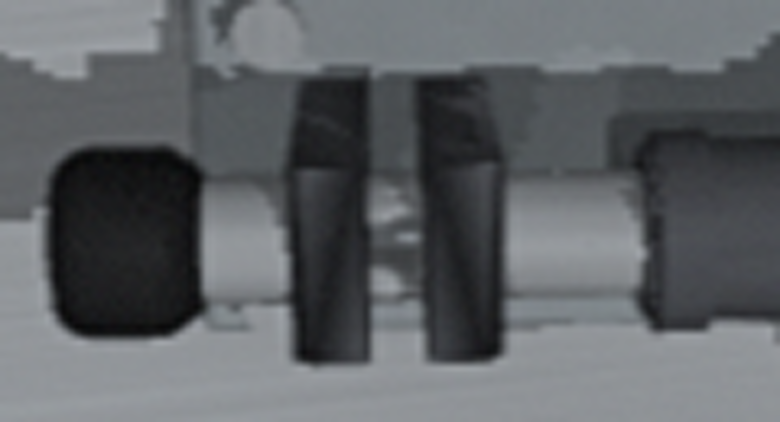

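The shaft hole's bevelled mouth shows in the slot at crop (398,236), and the pull-knob has moved in by about 7 mm, so the plunger is home.

```bash
python3 - <<'E'
from h import *
import pickle
w=pickle.load(open('w2.pkl','rb'));P=lambda x,y,z:onz(w,222+x/6.5,180+y/6.5,z)
print('slot top',P(398,262,.076),'hole',P(398,236,.070))
print('lug corners',P(293,360,.076),P(500,360,.076),P(290,165,.076),P(500,165,.076))
a=P(240,240,.07);b=P(580,236,.07);print(a,b,np.arctan2(-(b-a)[0],(b-a)[1]))
a=onz(w,240,217,.06);b=onz(w,375,214.5,.06);print('ax',a,b,np.arctan2(-(b-a)[0],(b-a)[1]))
E
```

```text
slot top [0.56697067 0.00537631 0.076     ] hole [0.56485125 0.00569442 0.07      ]
lug corners [ 0.58023016 -0.01167922  0.076     ] [0.58374121 0.01862448 0.076     ] [ 0.55069533 -0.00839224  0.076     ] [0.55416217 0.02153592 0.076     ]
[ 0.56277528 -0.01759516  0.07      ] [0.56794835 0.0324288  0.07      ] -0.10304557137864649
ax [ 0.56362399 -0.0372865   0.06      ] [0.57647322 0.09614868 0.06      ] -0.09599964118532804
```

{"name": "step_arm", "arguments": {
  "deltas": [
    [-0.27, -0.88, 0, 0, 0, 0.6],
    [-0.27, -0.88, 0, 0, 0, 0.6],
    [-0.27, -0.88, 0, 0, 0, 0.6],
    [-0.27, -0.88, 0, 0, 0, 0.6],
    [-0.27, -0.88, 0, 0, 0, 0.6],
    [-0.27, -0.88, 0, 0, 0, 0.6],
    [-0.28, -0.88, -0.2, 0, 0, 0.7],
    [0, 0, 0, 0, 0, 0]
  ]
}}

```text
clock: 13.32
position: [0.4489, -0.3071, 0.1878]
tool_rot: [0.352, -3.121, -0.0]
ft_force: [0.1, 0.8, 1.0]
width: 1.0
grasp_force: 0.0
```

```bash
python3 - <<'E'
from h import *
import pickle
tool(); w=grab('wrist','w3'); pickle.dump(w,open('w3.pkl','wb'))
for p in[(.468,-.303,.074),(.4205,-.315,.062),(.558,-.283,.062)]:print(proj(w,p))
u,v=map(int,proj(w,(.468,-.303,.074)))
i=cv2.imread('pics/w3.png');x,y=max(0,u-65),max(0,v-50);print(x,y)
cv2.imwrite('pics/w3z.png',cv2.resize(i[y:y+100,x:x+133],None,fx=6,fy=6,interpolation=2))
E
```

```text
pos [ 0.4489 -0.3071  0.1878] yaw y 1.796 z [-0.001 -0.    -1.   ] j [-0.6   0.16 -0.04  1.37 -0.   -0.82] F [0.1 0.8 1. ] T [ 0.03 -0.05  0.02]
[278.18671656 220.70358033]
[276.94192744 165.50793653]
[277.74394834 302.38999281]
213 170
```

View pics/w3z.png

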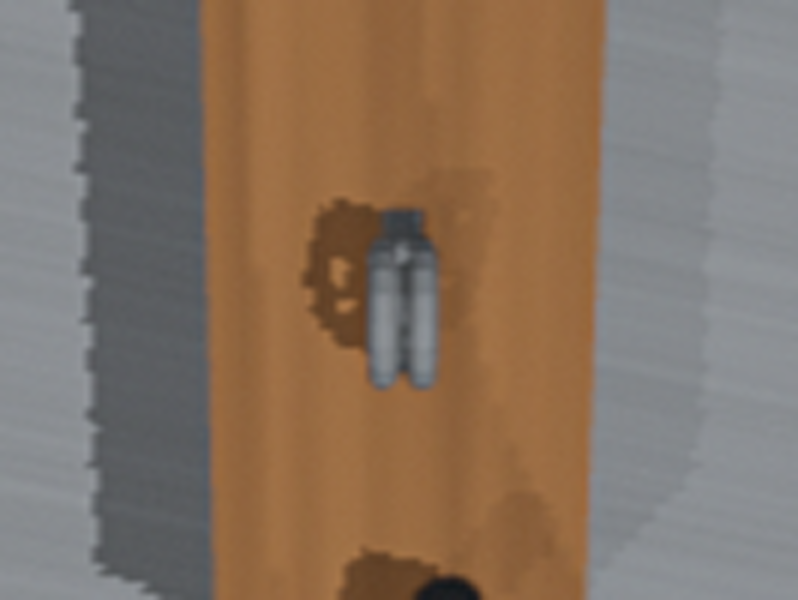

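The coil shows edge-on at crop x 368–438 and y 240–388, aligned with the tool. Its -x end, with the dark leg and slot, points up in the image.

```bash
python3 - <<'E'
from h import *
import pickle
w=pickle.load(open('w3.pkl','rb'))
c=onz(w,213+403/6,170+314/6,.074);print(c, onz(w,213+403/6,170+388/6,.070),onz(w,213+403/6,170+240/6,.074))
print((c-arm.state()['position'])/.05)
E
```

```text
[ 0.46912618 -0.30087707  0.074     ] [ 0.48226998 -0.29784402  0.07      ] [ 0.45765407 -0.30350932  0.074     ]
[ 0.39320188  0.09745124 -2.28564425]
```

{"name": "step_arm", "arguments": {
  "deltas": [
    [0.41, 0.12, 0, 0, 0, 0],
    [0, 0, -0.8, 0, 0, 0],
    [0, 0, -0.8, 0, 0, 0],
    [0, 0, -0.5, 0, 0, 0],
    [0, 0, -0.34, 0, 0, 0],
    [0, 0, 0, 0, 0, 0]
  ]
}}

```text
clock: 14.12
position: [0.4709, -0.2975, 0.0656]
tool_rot: [0.362, -3.12, -0.002]
ft_force: [0.6, -0.6, 0.6]
width: 1.001
grasp_force: 0.0
```

{"name": "step_arm", "arguments": {
  "deltas": [
    [0, 0, 0, 0, 0, 0],
    [0, 0, 0, 0, 0, 0],
    [0, 0, 0, 0, 0, 0],
    [0, 0, 0, 0, 0, 0],
    [0, 0, 0, 0, 0, 0],
    [0, 0, 0, 0, 0, 0],
    [0, 0, 0, 0, 0, 0]
  ],
  "gripper": 1
}}

```text
clock: 15.0
position: [0.4705, -0.2987, 0.0663]
tool_rot: [0.36, -3.121, -0.0]
ft_force: [-0.1, -0.3, -0.4]
width: 0.0
grasp_force: 0.0
```

```bash
python3 -c "
from h import *
tool();print(arm.state()['width']*85)"
```

```text
pos [ 0.4705 -0.2987  0.0663] yaw y 1.801 z [-0.  0. -1.] j [-0.57  0.22 -0.23  1.12 -0.   -0.8 ] F [-0.1 -0.3 -0.4] T [0.03 0.05 0.03]
0.030564930617626843
```

The gripper shut on nothing. I'll look from all three cameras in one sheet.

```bash
python3 - <<'E'
from h import *
import pickle
W={n:grab(n,n+'_m') for n in('wrist','scene','top')};pickle.dump(W,open('m.pkl','wb'))
out=np.zeros((600,800,3),np.uint8)
def f(n,x,y,w,h,k,X,Y):
    i=W[n]['image'][y:y+h,x:x+w,::-1];c=cv2.resize(i,None,fx=k,fy=k,interpolation=2); out[Y:Y+c.shape[0],X:X+c.shape[1]]=c
f('wrist',180,150,200,200,2,0,0)
f('scene',235,140,80,60,4.9,405,0)
f('top',330,205,80,80,3.9,405,300)
f('wrist',0,0,560,420,0.45,0,405)
cv2.imwrite('pics/m.png',out)
E
```

```text
Traceback (most recent call last):
ValueError: could not broadcast input array from shape (312,312,3) into shape (300,312,3)
```

```bash
python3 - <<'E'
from h import *
import pickle
W=pickle.load(open('m.pkl','rb'))
out=np.zeros((600,800,3),np.uint8)
def f(n,x,y,w,h,k,X,Y):
    i=W[n]['image'][y:y+h,x:x+w,::-1];c=cv2.resize(i,None,fx=k,fy=k,interpolation=2)[:600-Y,:800-X]; out[Y:Y+c.shape[0],X:X+c.shape[1]]=c
f('wrist',180,150,200,200,2,0,0)
f('scene',235,140,80,60,4.9,405,0)
f('top',330,205,80,76,3.9,405,300)
f('wrist',0,0,560,420,0.45,0,405)
cv2.imwrite('pics/m.png',out)
E
```

```text
(no output)
```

View pics/m.png

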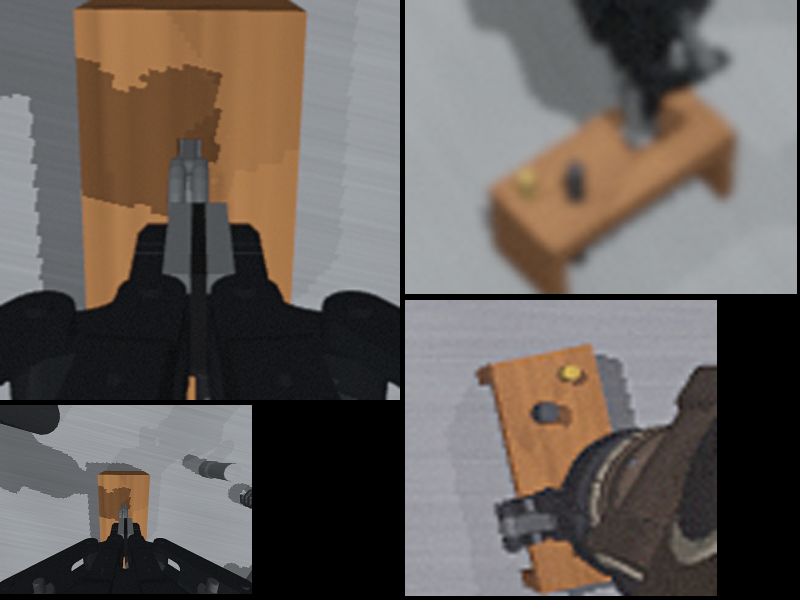

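```bash
python3 - <<'E'
from h import *
import pickle
w=pickle.load(open('m.pkl','rb'))['wrist'];s=arm.state();p=s['position'];M=R.from_rotvec(s['tool_rot']).as_matrix()
print('tcp',p,proj(w,p),'grasp',proj(w,p-.019*M[:,2]))
for c in[(188,140),(188,158),(188,200)]:print(c,[M.T@(onz(w,180+c[0]/2,150+c[1]/2,z)-p) for z in(.064,.074,.084)])
for dx in(-.011,.011):print(proj(w,p-.0*M[:,2]+dx*M[:,0]),proj(w,p+dx*M[:,0]+.03*np.array([0,0,1])))
i=w['image'];print(i[235:262:3,262:300].max(2))
E
```

```text
tcp [ 0.47051976 -0.29863336  0.06635581] [278.35520895 248.73873881] grasp [278.30439967 263.31245098]
(188, 140) [array([ 0.01611815, -0.0023979 ,  0.00235633]), array([ 0.01925627, -0.00223941, -0.00764354]), array([ 0.0223944 , -0.00208093, -0.0176434 ])]
(188, 158) [array([ 0.01086035, -0.00242209,  0.00235611]), array([ 0.01430903, -0.00226218, -0.00764374]), array([ 0.01775772, -0.00210227, -0.01764359])]
(188, 200) [array([-0.00174678, -0.00248011,  0.0023556 ]), array([ 0.00244657, -0.00231677, -0.00764422]), array([ 0.00663991, -0.00215343, -0.01764404])]
[278.37215704 266.70769687] [278.29463814 294.2210733 ]
[278.33768138 230.15539498] [278.25025875 251.65214765]
[[115 115  97  88  95  96  95  90  85  77  69  85  94  87  84  89  93  96
   94  88  85  77 111 140 144 146 146 149 150 153 154 157 158 160 162 170
  174 175]
 [117 114  95  91  96  94  92  90  84  77  66  86  95  86  81  90  95  94
   92  88  83  74 110 140 146 143 142 140 141 145 151 155 158 160 162 172
  176 175]
 [116 104  91 102 106 107 104  98  92  81  69 105 108  88  85  94 100 101
   99  94  89  79 113 14
[... 315 characters left out ...]
 142 145 144 142 140 142 147 151 156 166 171 174 175
  177 175]
 [115  98  91 106 112 115 111  99  89  78  83 112 128 115  95  96 103 111
  108  99  91  79 113 143 150 146 145 144 152 157 161 163 168 170 172 176
  177 176]
 [116 102  90  89  85  86  86  86  88  85  87  86  86  67  35  18  17  17
   20  19  43  80  88  88  86  87  86  87  85  86  87 113 153 165 171 175
  177 176]
 [113 100  85  88  87  86  86  85  85  84  85  88  88  69  36  15  21  16
   23  15  45  78  88  86  86  86  87  84  86  87  87 101 151 168 171 175
  176 175]
 [179 151 103  88  86  85  87  86  87  87  86  86  89  63  28  18  20  16
   19  19  36  77  89  86  86  86  86  86  85  86  87  87 149 172 174 178
  180 178]]
```

```bash
python3 - <<'E'
from h import *
import pickle
W=pickle.load(open('m.pkl','rb'));p=arm.state()['position']
for h in(0,.015,.03):print(h,proj(W['scene'],p+[0,0,h]),proj(W['wrist'],p+[0,0,h]))
print(W['wrist']['image'][230:256:4,284:294].tolist()[3:6])
i=W['scene']['image'];c=proj(W['scene'],p).astype(int)
d=i[c[1]-14:c[1]+10,c[0]-10:c[0]+11].astype(int);print(c);
for r in d: print(' '.join('%3d%s'%(x.max(),'o' if x[0]-x[2]>40 else ' ') for x in r))
E
```

```text
0 [281.85315596 168.59500715] [278.35520895 248.73873881]
0.015 [281.8475171  165.23522947] [278.31764663 259.97516548]
0.03 [281.84177003 161.81097895] [278.27289282 273.36286281]
[[[111, 82, 65], [141, 97, 60], [146, 101, 62], [144, 100, 62], [142, 98, 60], [140, 96, 60], [142, 98, 60], [145, 100, 63], [152, 107, 68], [156, 110, 69]], [[112, 84, 66], [141, 98, 61], [146, 101, 62], [145, 100, 63], [141, 99, 63], [141, 99, 61], [144, 100, 65], [147, 103, 64], [152, 106, 69], [155, 109, 67]], [[113, 84, 65], [143, 98, 62], [150, 103, 62], [146, 100, 60], [145, 100, 61], [144, 99, 61], [152, 105, 65], [157, 108, 67], [161, 113, 71], [163, 116, 71]]]
[281 168]
111  111  113  111  111  104   89   69   61   43   32   27   32   34   42   41   42   46   51   56   56 
111  114  113  114  110  107   96   87   74   53   35   28   31   32   36   38   39   37   36   38   39 
112  114  113  112  113  110  101   91   73   59   46   36   29   29   28   34   32   32   33   31   33 
110  112  111  112  112  109  101   88   74   65   56   45   37   31   35   33   34   30   35   40   51 
110  110  112 
[... 1384 characters left out ...]
o 170o 166o 158o 152o 152o 156o 164o 169o 173o 174o 172o 169o 167o 166o
165o 173o 176o 174o 174o 172o 170o 170o 167o 163o 160o 163o 168o 172o 175o 176o 174o 174o 172o 167o 165o
149o 165o 172o 173o 172o 170o 169o 167o 167o 165o 167o 171o 175o 176o 177o 178o 177o 174o 171o 166o 158o
132o 157o 171o 172o 170o 169o 169o 167o 167o 169o 170o 174o 177o 177o 177o 175o 174o 170o 164o 152o 139o
122o 155o 168o 171o 170o 168o 166o 166o 168o 171o 174o 176o 177o 177o 175o 173o 167o 161o 150o 135o 118o
115o 151o 168o 168o 166o 167o 167o 168o 171o 173o 174o 175o 175o 175o 172o 166o 155o 143o 129o 117o 110o
111o 147o 164o 166o 168o 167o 168o 168o 171o 174o 176o 175o 173o 170o 162o 151o 136o 122o 115o 111  111
```

Image evidence suggests the shut fingertips sit well above the stated TCP, so they passed over the coil. I'll probe the bare shelf between clip and punch with shut fingers to get the true tip height.

{"name": "step_arm", "arguments": {
  "deltas": [
    [0, 0, 0.9, 0, 0, 0],
    [0.6, 0.14, 0, 0, 0, 0],
    [0, 0, -0.5, 0, 0, 0],
    [0, 0, -0.3, 0, 0, 0],
    [0, 0, 0, 0, 0, 0]
  ]
}}

```text
clock: 15.78
position: [0.4993, -0.291, 0.0699]
tool_rot: [0.36, -3.118, -0.003]
ft_force: [-0.5, 0.7, 0.4]
width: 0.001
grasp_force: 0.0
```

{"name": "step_arm", "arguments": {
  "deltas": [
    [0, 0, -0.12, 0, 0, 0],
    [0, 0, 0, 0, 0, 0]
  ]
}}

```text
clock: 16.02
position: [0.5004, -0.2918, 0.0655]
tool_rot: [-0.36, 3.121, -0.0]
ft_force: [-0.3, 0.1, 0.1]
width: 0.001
grasp_force: 0.0
```

```bash
python3 - <<'E'
from h import *
tool();W={n:grab(n,n+'_n') for n in('wrist','scene','top')}
p=arm.state()['position']
out=np.zeros((600,800,3),np.uint8)
def f(n,x,y,w,h,k,X,Y):
    i=W[n]['image'][y:y+h,x:x+w,::-1];c=cv2.resize(i,None,fx=k,fy=k,interpolation=2)[:600-Y,:800-X]; out[Y:Y+c.shape[0],X:X+c.shape[1]]=c
f('wrist',180,150,200,200,2,0,0)
f('scene',235,140,80,60,4.9,405,0)
print(proj(W['wrist'],p),proj(W['scene'],p))
cv2.imwrite('pics/n.png',out)
E
```

```text
pos [ 0.5004 -0.2918  0.0655] yaw y 1.8 z [ 0. -0. -1.] j [-0.53  0.26 -0.18  1.13  0.   -0.76] F [-0.3  0.1  0.1] T [-0.   -0.05 -0.02]
[278.09573709 249.33952103] [273.57698619 174.11270519]
```

{"name": "step_arm", "arguments": {
  "deltas": [
    [0, 0, -0.05, 0, 0, 0],
    [0, 0, -0.03, 0, 0, 0]
  ]
}}

```text
clock: 16.42
position: [0.5005, -0.2917, 0.0613]
tool_rot: [-0.36, 3.121, -0.0]
ft_force: [0.5, 0.2, 0.2]
width: -0.001
grasp_force: 0.0
```

{"name": "step_arm", "arguments": {
  "deltas": [
    [0, 0, -0.04, 0, 0, 0],
    [0, 0, 0, 0, 0, 0]
  ]
}}

```text
clock: 16.68
position: [0.5004, -0.2916, 0.0591]
tool_rot: [0.36, -3.121, -0.0]
ft_force: [-0.6, -0.7, 0.9]
width: -0.001
grasp_force: 0.0
```

{"name": "step_arm", "arguments": {
  "deltas": [
    [0, 0, -0.04, 0, 0, 0],
    [0, 0, 0, 0, 0, 0]
  ]
}}

```text
clock: 16.92
position: [0.5004, -0.2916, 0.0572]
tool_rot: [0.36, -3.121, -0.0]
ft_force: [-0.6, -0.1, -0.2]
width: 0.0
grasp_force: 0.0
```

No contact at z 0.057, so the tips are indeed higher than stated. I'll keep probing.

{"name": "step_arm", "arguments": {
  "deltas": [
    [0, 0, -0.06, 0, 0, 0],
    [0, 0, -0.04, 0, 0, 0]
  ]
}}

```text
clock: 17.18
position: [0.5005, -0.2916, 0.0521]
tool_rot: [0.36, -3.121, -0.0]
ft_force: [-0.5, 0.7, 0.1]
width: 0.0
grasp_force: 0.0
```

{"name": "step_arm", "arguments": {
  "deltas": [
    [0, 0, -0.05, 0, 0, 0],
    [0, 0, 0, 0, 0, 0]
  ]
}}

```text
clock: 17.42
position: [0.5004, -0.2916, 0.0496]
tool_rot: [0.36, -3.12, -0.0]
ft_force: [-0.4, -0.5, 0.1]
width: -0.002
grasp_force: 0.0
```

{"name": "step_arm", "arguments": {
  "deltas": [
    [0, 0, -0.05, 0, 0, 0],
    [0, 0, 0, 0, 0, 0]
  ]
}}

```text
clock: 17.68
position: [0.5004, -0.2916, 0.0472]
tool_rot: [0.36, -3.121, -0.0]
ft_force: [0.6, -0.2, -0.3]
width: 0.003
grasp_force: 0.0
```

{"name": "step_arm", "arguments": {
  "deltas": [
    [0, 0, -0.05, 0, 0, 0],
    [0, 0, 0, 0, 0, 0]
  ]
}}

```text
clock: 17.92
position: [0.5004, -0.2916, 0.0447]
tool_rot: [0.36, -3.121, -0.0]
ft_force: [-0.1, 0.0, -0.1]
width: -0.001
grasp_force: 0.0
```

{"name": "step_arm", "arguments": {
  "deltas": [
    [0, 0, -0.05, 0, 0, 0],
    [0, 0, 0, 0, 0, 0]
  ]
}}

```text
clock: 18.18
position: [0.5004, -0.2916, 0.0422]
tool_rot: [0.36, -3.121, -0.0]
ft_force: [0.3, -0.2, 0.3]
width: 0.004
grasp_force: 0.0
```

{"name": "step_arm", "arguments": {
  "deltas": [
    [0, 0, -0.05, 0, 0, 0],
    [0, 0, 0, 0, 0, 0]
  ]
}}

```text
clock: 18.42
position: [0.5004, -0.2916, 0.0397]
tool_rot: [0.36, -3.121, -0.0]
ft_force: [-0.3, 0.4, 0.2]
width: -0.004
grasp_force: 0.0
```

{"name": "step_arm", "arguments": {
  "deltas": [
    [0, 0, -0.05, 0, 0, 0],
    [0, 0, 0, 0, 0, 0]
  ]
}}

```text
clock: 18.68
position: [0.5005, -0.2917, 0.0373]
tool_rot: [0.36, -3.121, 0.0]
ft_force: [-0.3, 0.0, -0.4]
width: 0.003
grasp_force: 0.0
```

```bash
python3 - <<'E'
from h import *
tool();w=grab('wrist','wq')
i=w['image'];p=arm.state()['position'];print(proj(w,p))
for v in range(215,300,6):print(v,' '.join('%3d%s'%(x.max(),'o' if int(x[0])-int(x[2])>25 else ' ') for x in i[v,256:302:2]))
E
```

```text
pos [ 0.5005 -0.2917  0.0373] yaw y 1.801 z [-0. -0. -1.] j [-0.53  0.28 -0.23  1.07 -0.   -0.76] F [-0.3  0.  -0.4] T [ 0.01  0.01 -0.  ]
[278.38536284 248.61331876]
215 107o 107o 112  145  165  167  153  111   99   91  118  146  156  158  143   97o  92o  91o  91o  94o  96o  99o 104o
221 109o 106o  96  149  164  164  151  112   99   92  126  146  155  154  140   95o  95o  92o  91o  93o  95o  99o 104o
227 108o 107o  80   87  102  104  100   71  103   89  128  140  149  148  114   93o  95o  93o  90o  93o  95o  98o 104o
233 112o 106o  93o  81   79   73   67   79o 104o  91o  74   89  133  134  113   96o  94o  94o  91o  93o  96o  98o 101o
239 120o 120o 105o 103o 100o 101o 102o 102o 104o 104o 103o 102o 101o 100o  99o  96o  95o  95o  93o  95o  95o  98o 101o
245 120o 121o 118o 106o 100o 101o 102o 102o 104o 104o 104o 102o 104o 101o  99o  97o  94o  94o  93o  96o  96o  98o 101o
251 121o 121o 117o 102o  98o  84   85   86   87   87   65   55o  54o  61   87   84   83   82   85   94o  99o 101o 101o
257 120o 120o 118o 117o  99o  89   88   89   89   92   36   18   23   50   90   89   88   88   90   93o  98o 101o 103o
263  26   26   24   23   82   89   89   91   89   93   28   18   20   35   91   89   90   88   90   72   22   25   23 
269  25   24   21   37   91   88   90   89   90   91   20   19   17   26   91   89   90   91   89   91   31   25   28 
275  27   26   21   66   91   88   89   90   89   92   20   20   20   24   92   89   89   90   90   91   51   24   26 
281  26   25   25   81   90   88   89   89   88   82   19   19   22   22   86   88   89   89   87   90   72   25   24 
287  25   25   25   42   57  106  111  111  110   89   28   29   29   30  101  110  110  111   90   62   39   25   25 
293  23   29   25   20   25   26   23   25   40  103   29   26   29   31  108   31   25   26   24   25   26   21   27 
299  28   26   26   24   26   25   25   26   22   24   30   31   31   29   21   25   26   24   25   24   24   26   26
```

{"name": "step_arm", "arguments": {
  "deltas": [
    [0, 0, -0.05, 0, 0, 0],
    [0, 0, 0, 0, 0, 0]
  ]
}}

```text
clock: 18.98
position: [0.5006, -0.2918, 0.0371]
tool_rot: [-0.36, 3.12, -0.002]
ft_force: [-6.1, 4.2, 14.7]
width: -0.003
grasp_force: 7.3
```

{"name": "step_arm", "arguments": {
  "deltas": [
    [0, 0, -0.04, 0, 0, 0],
    [0, 0, 0, 0, 0, 0]
  ]
}}

```text
clock: 19.23
position: [0.5007, -0.2918, 0.037]
tool_rot: [-0.36, 3.119, -0.003]
ft_force: [-9.4, 4.6, 26.9]
width: -0.001
grasp_force: 13.5
```

Contact at TCP 0.0373 on the 0.062 shelf means the tips are really 25 mm behind the stated TCP. I'll regrip the coil with TCP at 0.041.

{"name": "step_arm", "arguments": {
  "deltas": [
    [0, 0, 0.8, 0, 0, 0],
    [0, 0, 0.6, 0, 0, 0],
    [-0.3, -0.1, 0, 0, 0, 0],
    [-0.32, -0.08, 0, 0, 0, 0],
    [0, 0, 0, 0, 0, 0],
    [0, 0, 0, 0, 0, 0]
  ],
  "gripper": 0
}}

```text
clock: 19.98
position: [0.469, -0.3005, 0.1021]
tool_rot: [0.359, -3.12, -0.001]
ft_force: [0.7, 0.4, -0.1]
width: 1.001
grasp_force: 0.0
```

```bash
python3 - <<'E'
from h import *
tool();p=arm.state()['position'];print((np.array([.4695,-.301,.041])-p)/.05)
w=grab('wrist','wr');i=w['image'].astype(int);u,v=proj(w,(.4695,-.301,.074)).astype(int);print(u,v)
sub=i[v-30:v+25,u-25:u+25];m=((abs(sub[...,0]-sub[...,2])<20)).astype('u1')
n,l,st,c=cv2.connectedComponentsWithStats(m);k=1+np.argmax(st[1:,4]);print(st[k],c[k],st[1:])
E
```

```text
pos [ 0.469  -0.3005  0.1021] yaw y 1.8 z [-0.001  0.001 -1.   ] j [-0.57  0.21 -0.17  1.19  0.   -0.8 ] F [ 0.7  0.4 -0.1] T [ 0.05 -0.03 -0.02]
[ 0.01014581 -0.00918293 -1.2217474 ]
277 232
[ 17   5  17  43 632] [25.0221519  26.44303797] [[ 17   5  17  43 632]]
```

{"name": "step_arm", "arguments": {
  "deltas": [
    [0, 0, -0.6, 0, 0, 0],
    [0, 0, -0.4, 0, 0, 0],
    [0, 0, -0.22, 0, 0, 0],
    [0, 0, 0, 0, 0, 0]
  ]
}}

```text
clock: 20.52
position: [0.4693, -0.3003, 0.0411]
tool_rot: [0.36, -3.12, -0.002]
ft_force: [-0.5, -0.1, 0.6]
width: 1.001
grasp_force: 0.0
```

{"name": "step_arm", "arguments": {
  "deltas": [
    [0, 0, 0, 0, 0, 0],
    [0, 0, 0, 0, 0, 0],
    [0, 0, 0, 0, 0, 0],
    [0, 0, 0, 0, 0, 0],
    [0, 0, 0, 0, 0, 0],
    [0, 0, 0, 0, 0, 0],
    [0, 0, 0, 0, 0, 0]
  ],
  "gripper": 1
}}

```text
clock: 21.4
position: [0.4697, -0.3007, 0.0422]
tool_rot: [-0.36, 3.121, -0.0]
ft_force: [-0.9, 0.3, 3.1]
width: 0.106
grasp_force: 60.7
```

{"name": "step_arm", "arguments": {
  "deltas": [
    [0, 0, 0.4, 0, 0, 0],
    [0, 0, 0.8, 0, 0, 0],
    [0, 0, 0.8, 0, 0, 0],
    [0.2, 0.8, 0, 0, 0, -0.5],
    [0.34, 0.9, 0, 0, 0, -0.6],
    [0.34, 0.9, 0, 0, 0, -0.6],
    [0.34, 0.9, 0, 0, 0, -0.6],
    [0.34, 0.9, 0, 0, 0, -0.6]
  ]
}}

```text
clock: 22.4
position: [0.5478, -0.0792, 0.1416]
tool_rot: [-0.006, -3.141, 0.0]
ft_force: [0.2, 0.1, -0.5]
width: 0.103
grasp_force: 60.3
```

{"name": "step_arm", "arguments": {
  "deltas": [
    [0.34, 0.9, 0, 0, 0, -0.6],
    [0.2, 0.7, 0, 0, 0, -0.7],
    [0, 0, 0, 0, 0, 0],
    [0, 0, 0, 0, 0, 0]
  ]
}}

```text
clock: 22.9
position: [0.5742, -0.001, 0.1415]
tool_rot: [-0.166, -3.136, 0.001]
ft_force: [0.4, -1.0, 0.5]
width: 0.106
grasp_force: 60.3
```

```bash
python3 - <<'E'
from h import *
import pickle
tool();p=arm.state()['position'];print(arm.state()['width'])
W={n:grab(n) for n in('wrist','scene','top')};pickle.dump(W,open('q.pkl','wb'))
out=np.zeros((600,800,3),np.uint8)
def f(n,c,w,h,k,X,Y):
    x,y=int(c[0]-w/2),int(c[1]-h/2);print(n,x,y,k,X,Y)
    i=W[n]['image'][y:y+h,x:x+w,::-1];c=cv2.resize(i,None,fx=k,fy=k,interpolation=2)[:600-Y,:800-X]; out[Y:Y+c.shape[0],X:X+c.shape[1]]=c
f('wrist',proj(W['wrist'],p+[0,0,.0]),120,150,4,0,0)
f('scene',proj(W['scene'],p),60,60,5,485,0)
f('top',proj(W['top'],p),75,70,4,485,305)
for n in W:print(proj(W[n],p+[0,0,.032]),proj(W[n],p+[-.0095,.001,-.034]))
cv2.imwrite('pics/q.png',out)
E
```

```text
pos [ 0.5742 -0.001   0.1415] yaw y 1.465 z [-0.001 -0.    -1.   ] j [-0.    0.23 -0.06  1.28 -0.    0.1 ] F [ 0.4 -1.   0.5] T [-0.07 -0.    0.05]
0.10563349732627329
wrist 218 173 4 0 0
scene 270 220 5 485 0
top 202 171 4 485 305
[277.96619949 275.47923916] [278.23318864 215.25879964]
[301.46176294 243.80569615] [304.15908659 256.25415399]
[238.55757869 204.84179965] [241.77879489 212.15759325]
```

View pics/q.png

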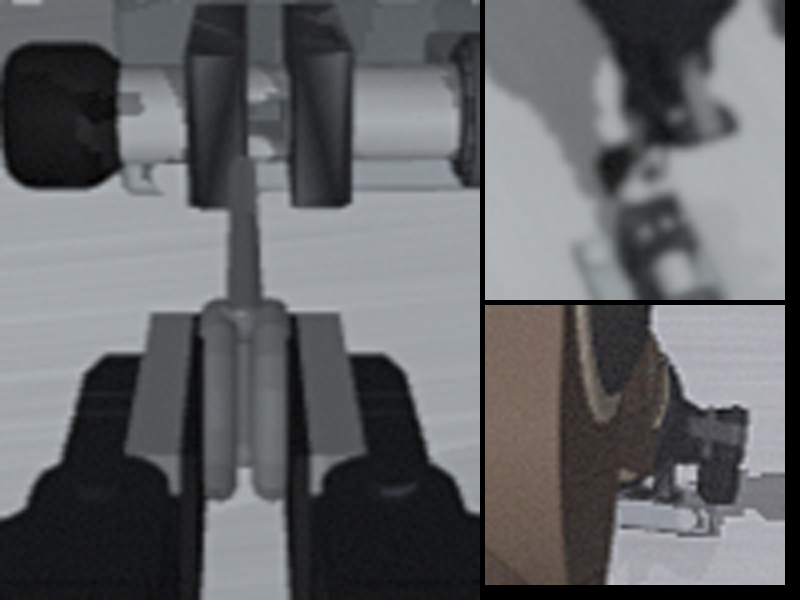

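The leg hangs straight on the camera side (-x), tip at crop (242,158). The slot centre on the lug tops is at crop (268,128) and the hole mouth at about (268,112).

```bash
python3 - <<'E'
from h import *
import pickle
w=pickle.load(open('q.pkl','rb'))['wrist'];P=lambda x,y,z:onz(w,218+x/4,173+y/4,z)
print('slot',P(268.5,128,.076),'hole',P(268,112,.070))
print('lugs',P(188,205,.076),P(352,205,.076),P(188,52,.076),P(352,52,.076))
yaw=-.106;ex=np.array([np.cos(yaw),np.sin(yaw),0])
p=arm.state()['position'];print('leg now',p-.0095*ex,'tip by sphere',P(242,158+14,.11))
E
```

```text
slot [0.56657963 0.00494839 0.076     ] hole [0.56499623 0.00512389 0.07      ]
lugs [ 0.58004926 -0.01182889  0.076     ] [0.58335044 0.01924843 0.076     ] [ 0.55061234 -0.00834735  0.076     ] [0.55380506 0.02169915 0.076     ]
leg now [ 0.5648235  -0.00073062  0.14188626] tip by sphere [5.64495927e-01 2.22706659e-04 1.10000000e-01]
```

{"name": "step_arm", "arguments": {
  "deltas": [
    [0.03, 0.1, 0, 0, 0, 0],
    [0, 0, 0, 0, 0, 0],
    [0, 0, -0.3, 0, 0, 0],
    [0, 0, -0.3, 0, 0, 0],
    [0, 0, -0.1, 0, 0, 0]
  ]
}}

```text
clock: 23.68
position: [0.5749, 0.0043, 0.1048]
tool_rot: [-0.167, -3.134, 0.0]
ft_force: [0.2, 0.3, 0.3]
width: 0.106
grasp_force: 60.3
```

{"name": "step_arm", "arguments": {
  "deltas": [
    [0, 0, -0.06, 0, 0, 0],
    [0, 0, -0.06, 0, 0, 0]
  ]
}}

```text
clock: 23.92
position: [0.5762, 0.0044, 0.101]
tool_rot: [0.167, 3.137, 0.0]
ft_force: [-0.8, 0.5, 1.0]
width: 0.107
grasp_force: 60.3
```

```bash
python3 - <<'E'
from h import *
tool()
E
```

```text
pos [0.5762 0.0044 0.101 ] yaw y 1.465 z [ 0.  0. -1.] j [ 0.01  0.24 -0.13  1.2   0.    0.11] F [-0.8  0.5  1. ] T [-0.01 -0.    0.03]
```

{"name": "step_arm", "arguments": {
  "deltas": [
    [0, 0, -0.06, 0, 0, 0],
    [0, 0, -0.06, 0, 0, 0]
  ]
}}

```text
clock: 24.18
position: [0.5762, 0.0044, 0.095]
tool_rot: [0.167, 3.137, 0.0]
ft_force: [0.6, -0.2, 0.1]
width: 0.104
grasp_force: 60.3
```

{"name": "step_arm", "arguments": {
  "deltas": [
    [0, 0, -0.06, 0, 0, 0],
    [0, 0, -0.06, 0, 0, 0]
  ]
}}

```text
clock: 24.42
position: [0.576, 0.0043, 0.0887]
tool_rot: [0.167, 3.137, -0.0]
ft_force: [-0.4, -0.0, 0.6]
width: 0.105
grasp_force: 60.3
```

{"name": "step_arm", "arguments": {
  "deltas": [
    [0, 0, -0.06, 0, 0, 0],
    [0, 0, -0.06, 0, 0, 0]
  ]
}}

```text
clock: 24.68
position: [0.5761, 0.0043, 0.0827]
tool_rot: [0.167, 3.137, -0.0]
ft_force: [0.1, -0.1, -0.8]
width: 0.108
grasp_force: 60.3
```

{"name": "step_arm", "arguments": {
  "deltas": [
    [0, 0, -0.08, 0, 0, 0],
    [0, 0, -0.08, 0, 0, 0]
  ]
}}

```text
clock: 24.92
position: [0.5766, 0.0043, 0.075]
tool_rot: [0.167, 3.136, -0.0]
ft_force: [1.9, 0.1, 2.0]
width: 0.102
grasp_force: 60.6
```

{"name": "step_arm", "arguments": {
  "deltas": [
    [0, 0, -0.08, 0, 0, 0],
    [0, 0, -0.08, 0, 0, 0]
  ]
}}

```text
clock: 25.18
position: [0.5773, 0.0043, 0.0672]
tool_rot: [0.167, 3.135, -0.0]
ft_force: [5.0, -0.8, 2.2]
width: 0.104
grasp_force: 60.6
```

{"name": "step_arm", "arguments": {
  "deltas": [
    [0, 0, -0.08, 0, 0, 0],
    [0, 0, -0.04, 0, 0, 0]
  ]
}}

```text
clock: 25.42
position: [0.5761, 0.0043, 0.0605]
tool_rot: [-0.167, -3.137, 0.0]
ft_force: [4.2, -0.6, 1.1]
width: 0.104
grasp_force: 60.3
```

{"name": "step_arm", "arguments": {
  "deltas": [
    [0, 0, -0.04, 0, 0, 0],
    [0, 0, -0.04, 0, 0, 0]
  ]
}}

```text
clock: 25.68
position: [0.5763, 0.0043, 0.0571]
tool_rot: [0.167, 3.137, 0.0]
ft_force: [3.6, -0.3, 4.2]
width: 0.108
grasp_force: 60.9
```

{"name": "step_arm", "arguments": {
  "deltas": [
    [0, 0, -0.02, 0, 0, 0],
    [0, 0, 0, 0, 0, 0]
  ]
}}

```text
clock: 25.92
position: [0.5764, 0.0043, 0.0563]
tool_rot: [0.167, 3.136, 0.0]
ft_force: [4.9, 0.4, 3.8]
width: 0.103
grasp_force: 60.9
```

{"name": "step_arm", "arguments": {
  "deltas": [
    [0, 0, -0.02, 0, 0, 0],
    [0, 0, 0, 0, 0, 0]
  ]
}}

```text
clock: 26.18
position: [0.5767, 0.0044, 0.0557]
tool_rot: [0.167, 3.135, 0.0]
ft_force: [4.5, -1.0, 6.2]
width: 0.106
grasp_force: 61.2
```

{"name": "step_arm", "arguments": {
  "deltas": [
    [0, 0, -0.02, 0, 0, 0],
    [0, 0, 0, 0, 0, 0]
  ]
}}

```text
clock: 26.42
position: [0.5769, 0.0044, 0.0553]
tool_rot: [0.166, 3.135, 0.0]
ft_force: [2.4, 0.3, 9.7]
width: 0.106
grasp_force: 61.6
```

Seated on the lugs. I release, rise and check.

{"name": "step_arm", "arguments": {
  "deltas": [
    [0, 0, 0, 0, 0, 0],
    [0, 0, 0, 0, 0, 0],
    [0, 0, 0, 0, 0, 0],
    [0, 0, 0.2, 0, 0, 0],
    [0, 0, 0.8, 0, 0, 0],
    [0, 0, 0.8, 0, 0, 0],
    [0, 0, 0.8, 0, 0, 0],
    [-0.4, 0, 0.4, 0, 0, 0]
  ],
  "gripper": 0
}}

```text
clock: 27.42
position: [0.5572, 0.0044, 0.2067]
tool_rot: [0.167, 3.134, 0.0]
ft_force: [-0.1, 0.8, 0.7]
width: 0.998
grasp_force: 0.0
```

```bash
python3 - <<'E'
from h import *
tool();w=grab('wrist','fin')
c=proj(w,(.5754,.004,.088)).astype(int);print(c,proj(w,(.566-.0024,.005+.000,.1)))
for dx in(-.0117,.0117):print(proj(w,(.5754+dx*.994,.004-dx*.106,.088)))
i=w['image'];cv2.imwrite('pics/finz.png',cv2.resize(i[c[1]-55:c[1]+50,c[0]-70:c[0]+70,::-1],None,fx=5,fy=5,interpolation=2))
E
```

```text
pos [0.5572 0.0044 0.2067] yaw y 1.465 z [ 0.003  0.    -1.   ] j [0.01 0.18 0.03 1.41 0.   0.11] F [-0.1  0.8  0.7] T [0.06 0.01 0.05]
[280 217] [279.81543549 208.58332384]
[280.04776953 205.2365342 ]
[280.0307375  229.25140166]
```

Picture budget is used up, so I check the coil's outline numerically: expected u 280, v 205–229.

```bash
python3 - <<'E'
import cv2
i=cv2.imread('pics/fin.png').max(2)
for v in range(196,240,2):print(v,' '.join('%3d'%x for x in i[v,256:306:2]))
E
```

```text
196 125 125 124  90  39  63  57  47  36  33 107 121 121  94  60  32  36  53  67  67  76 127 126 125 124
198 134 136 138 114  44  61  57  45  35  34 127 142 100  92  55  38  34  48  64  62  81 143 140 140 139
200 148 147 148 127  46  56  53  43  37  38  70  94  69  63  50  40  32  44  58  56  85 150 145 146 146
202 155 154 155 159  52  55  52  37  37  50  53  90  68  63  49  42  36  40  55  54  86 157 156 156 155
204 152 152 153 158  50  47  49  35  41  49  53  70  67  75  54  48  36  33  53  50  90 156 154 153 152
206 151 150 152 155  49  47  44  31  36  39  71  72  68  76  57  46  39  33  49  46  84 146 144 145 147
208 142 142 142  97  52  33  33  33  37  39  65  80  71  76  59  50  41  34  43  39  74 135 138 138 137
210 125 123 123  76  48  34  31  34  38  41  88 113 135 127  96  80  44  32  40  39  60 104 111 111 112
212  96 122 135 154  87  31  32  39  44  41  90 116  86  80 112  95  46  35  37  35  80 138 135 136 138
214 105 153 151 155  91  28  28  34  41  44 118 136  99  95 136 104  47  42  33  33  80 140 137 136 137
216 138 145 149 157 111  25  30  34  42  41 122 134 118  99 
[... 487 characters left out ...]
 153 153 153 122 140 134  99 133 146 139 147 147 147 147 147 150 149 151 152
228 152 153 152 151 150 149 149 148 149 117 141 128  84 134 138 142 153 152 152 150 150 149 149 149 149
230 150 149 152 152 154 154 155 156 156 122 123 118 116 118 123 145 151 150 151 151 151 152 151 150 149
232 155 155 153 153 152 152 152 153 153 150 132 144 150 104 127 152 151 150 150 150 150 149 148 149 148
234 152 154 156 155 155 154 154 152 152 152 152 150 149 151 151 149 149 151 149 149 150 149 149 149 149
236 154 153 153 151 152 153 154 154 154 153 153 152 152 150 150 149 148 148 150 150 148 150 149 150 151
238 153 154 153 153 153 153 152 151 150 151 151 153 152 152 154 154 153 152 153 153 153 152 154 154 155
```

```bash
python3 -c "
from h import *
print(arm.hand_in())"
```

```text
the job is handed in; nothing more can be done
None
```

The job is handed in, with no pass/fail result returned: the plunger dropped home about 0.94 rad clockwise, and the R-clip is pushed through the cross-hole until its coil rests on the lugs, checked only by contact force and a pixel check because the picture budget was spent.

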